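Close two powder canisters, each with the cap that fits it

TASK

Close both open powder canisters in their tilted filling stands. The two caps look alike but each fits only one canister, so find out by trying which belongs where, and push each cap fully home on its own canister. Leave the amber powder jar, the scoop and the brush where they are.

Things in the scene. Friction and masses are not known exactly. Their poses are not given: they have to be found in the camera images.
- cap_a_centre (a point): One of two loose grey caps, alike outside: 62 mm across, 52 mm high, about 0.1 kg; mouth down on the worktop at the start. Site: on its axis, half-way up; z points out of the knob. From the underside up: skirt 0-18 mm, solid top plate 18-26 mm, round grip knob 30 mm across 26-52 mm. Which cap is the wide one is not told: try it.
- cap_b_centre (a point): The other cap, outside as cap_a. Inside each skirt is a round plug, from 5 mm above the skirt's edge up to the top plate; the neck goes between plug and skirt. One cap: bore 52.5, plug 39.5 mm; the other: bore 46.5, plug 33.5 mm; skirt mouths are flared 2.5 mm all round. Bore and plug cannot be seen while it stands mouth down.
- canister_1_mouth (a point): Open steel powder canister, fixed in stand_1, leaning 30 degrees from upright. Site: centre of its rim, about 140 mm above the worktop; z is the canister's axis, out of the mouth. 125 mm long, body 54 mm across, last 24 mm a narrower neck: on one canister 50 mm outside, 42 inside; on the other 44 and 36. Which is which is not told.
- canister_2_mouth (a point): The other canister, in stand_2, as canister_1. The cap that fits goes on with about 1.25 mm of play all round until its top plate meets the rim: the cap's centre is then 8 mm beyond the rim along the axis. The wrong cap stops with its centre 18 mm or more beyond the rim. A cap let go too early may hang on friction: push it home.
- stand_1: Fixed aluminium stand of canister_1: foot plate 112x86x8 mm with two cheeks and a sleeve that holds the foot of the canister, 90 mm high. Origin at the centre of its underside; the canister leans to its -x.
- stand_2: Fixed aluminium stand of canister_2, the same as stand_1. Origin at the centre of its underside; the canister leans to its -x.
- jar_bronze: Bystander, to be left alone: amber powder jar with a black lid, 58 mm across and 78 mm high; loose. Origin at the centre of its underside.
- powder_scoop: Bystander, to be left alone: steel powder scoop lying flat, 31x124x14 mm; loose. Origin at the centre of its underside.
- brush: Bystander, to be left alone: flat brush with a wooden handle lying flat, 35x193x10 mm; loose. Origin at the centre of its underside.
There are look-alikes about, which are no part of the job. What is shaped like the part that bears cap_b_centre but blue is not meant.

How it is judged:
By the outcome, as a careful person would: the job done as asked, in the order asked, and still so for the second after the job is handed in, with the robot touching nothing.
It also fails if it takes over 64 s, if anything falls off the work surface, if the arm or the gripper's body presses on something with over 40 N, if the wrist force passes 120 N, or if a joint passes its speed limit or range.

ROBOT

A 6-joint arm with a two-finger parallel gripper is mounted at the origin on a cart in front of the work surface, level with it; the furniture and walls round the work are solid. World frame = base frame: x ahead of the robot, y to its left, z up, the work surface at z = 0. Lengths are in m, angles in rad, forces in N, time in s.
With the tool pointing down it reaches from about 0.325 to 0.9 m from the base axis. Payload 6.1 kg.
Tool frame: the origin (TCP) lies between the finger pads; the fingertips stand 14 mm ahead of it and the grasp point (between the pads) lies 5 mm behind it; x points along the fingers, z is the direction in which the jaws open and shut, and the axes are right-handed (so a half turn about x gives the same grasp; the last joint's range is limited). The gripper opens to 85 mm and grips with 20 to 120 N. Pads are 22 mm wide; open, the fingers measure 114 mm over their backs; the gripper's body (76 mm by 85 mm) begins 54 mm behind the grasp point. The pads swing forward as they close: fully open they stand 13 mm farther back than shut.
Start: joints at [1.032, 0.22, 1.526, -0, 1.395, -0.126], TCP at [0.251, 0.572, 0.245] pointing down, gripper open.
Joint ranges: [-2.98, 2.98], [-0.91, 2.08], [0.09, 2.57], [-1.24, 4.39], [0.2, 2.65], [-2.68, 2.68]. Speed limits (rad/s): [2.57, 2.57, 3.01, 3.14, 3.14, 3.14].

INTERFACE

Orientations are given as a unit quaternion [w, x, y, z].
In Python, from station import ctrl gives the robot as it stands.
- The arm moves only by the tool drive_tool, never from a script. Its argument "increments" is a list of rows, each a list of 3 entries, a list of its own where there are three numbers: the opening, from 0 (shut) to 1 (fully open), then the shift along the world's x, y, z in m, then the turn about the world's z in degrees. In form: [[grip, [tx, ty, tz], spin], ...]. A call has exactly 10 rows; each row shifts and turns the pose as measured when the row begins; what a row does not reach is not made up. A row lasts 1/12 s, in which the tool goes at most 41.7 mm and 7.16 degrees, less where a joint would pass 70% of its speed; a pose out of reach is approached as far as the arm can. A call with a gripper value outside its range is refused whole. The fingers move at their own pace and stop on an object; "squeeze" is the grip in N (left out, the last holds). Time passes only in rows, so rows that do not move let the fingers close, or fill a call up. It gives the time, the measured TCP pose, the force and the opening at its end, in the units of the state.
- ctrl.get_obs(): the state, without advancing time (a new reading comes with each control period).
- ctrl.snapshot(name): name is "side" or "top"; returns a dict with "color" (480x640x3 uint8, red, green, blue), "range_z" (480x640 float32, m along the optical axis (not along the pixel's ray), 0 where there is no reading), "fx", "fy", "cx", "cy" (pixels), "dist" ([k1, k2, p1, p2, k3] as OpenCV has them; the pictures are not rectified), "rvec" (rotation vector, rad) and "tvec" (3), from world to camera coordinates, as OpenCV has them. Camera axes: x right, y down, z forward; pixel columns grow to the right and rows downward; lengths in m; the calibration is good to about 2 mm. A picture is of the moment at which its call begins.
- ctrl.job_done(): hands the job in, once; it reports no verdict.
The state is a dict: "t": time; "qpos": joint angles; "joint_velocities": joint speeds; "joint_efforts": joint torques, N m; "ee_pos": TCP position; "tool_rot": TCP orientation; "force": force on the tool from outside, world axes, zero at the start; "torque": the same for the moment, N m; "gripper_width": finger opening in m.
Only numpy, scipy, OpenCV 4.12 (cv2) and the standard library are available. Lean on these libraries where they do the work, as an engineer would, in place of code of your own. Each camera call takes 0.05 s, during which the arm holds its last target. There are 200 camera calls.

## Working session

There is one attempt and no reset: what is moved stays moved. The work goes in short steps, Python scripts to look and compute and a tool call to move; the robot and the scene stay as the last step left them, time stands still between calls to the robot, and variables do not carry over. Pictures are saved under pics/ and viewed, about 8 in all and at most 12, crops included, and the job is handed in when it is done.

Besides the shell and the picture viewer there is one more tool, called as name([rows], argument=value, ...), one row to a line, values as JSON. drive_tool: Moves the arm, as the interface text tells. Its arguments: {"type":"object","properties":{"increments":{"type":"array"},"squeeze":{"type":"number"}},"required":["increments"]}

```bash
mkdir -p pics
cat > h.py <<'E'
import numpy as np, cv2, pickle
from station import ctrl
def snap(n):
    s=ctrl.snapshot(n); pickle.dump(s,open(f'{n}.pkl','wb')); return s
def load(n): return pickle.load(open(f'{n}.pkl','rb'))
def world(s,u,v,z=None,d=None):
    """pixel -> world: at depth reading (median 3x3), or on plane z"""
    K=np.array([[s['fx'],0,s['cx']],[0,s['fy'],s['cy']],[0,0,1.]])
    p=cv2.undistortPoints(np.array([[[u,v]]],float),K,np.array(s['dist'],float))[0,0]
    R=cv2.Rodrigues(np.array(s['rvec'],float))[0]; t=np.array(s['tvec'],float).ravel()
    r=R.T@np.array([p[0],p[1],1]); c=-R.T@t
    if z is not None: return c+r*(z-c[2])/r[2]
    if d is None: d=np.median(s['range_z'][int(v)-1:int(v)+2,int(u)-1:int(u)+2])
    return c+r*d
def cloud(s):
    K=np.array([[s['fx'],0,s['cx']],[0,s['fy'],s['cy']],[0,0,1.]])
    v,u=np.mgrid[:480,:640]
    p=cv2.undistortPoints(np.stack([u,v],-1).reshape(-1,1,2).astype(float),K,np.array(s['dist'],float)).reshape(480,640,2)
    R=cv2.Rodrigues(np.array(s['rvec'],float))[0]; t=np.array(s['tvec'],float).ravel()
    d=s['range_z'][...,None]
    P=np.concatenate([p,np.ones((480,640,1))],-1)*d
    W=(P-t)@R; W[s['range_z']==0]=np.nan
    return W
def save(img,name): cv2.imwrite('pics/'+name,cv2.cvtColor(img,cv2.COLOR_RGB2BGR))
E
python3 - <<'E'
from h import *
for n in('top','side'):
    s=snap(n); save(s['color'],n+'0.png')
    R=cv2.Rodrigues(np.array(s['rvec'],float))[0]; print(n,-R.T@np.ravel(s['tvec']),s['fx'])
o=ctrl.get_obs(); print({k:np.round(v,3) for k,v in o.items()})
E
```

```text
top [0.47289602 0.08465844 1.0126168 ] 489.6972079342949
side [ 0.36953765 -0.64785801  0.78079881] 466.8134680133413
{'t': np.float64(0.1), 'qpos': array([ 1.032,  0.221,  1.528,  0.   ,  1.395, -0.126]), 'joint_velocities': array([-0.   , -0.003, -0.001,  0.   ,  0.   ,  0.001]), 'joint_efforts': array([ 0.0000e+00, -4.9825e+01, -3.9054e+01, -0.0000e+00,  6.0000e-03,
       -0.0000e+00]), 'ee_pos': array([0.25 , 0.572, 0.244]), 'tool_rot': array([ 0.591, -0.387,  0.592,  0.387]), 'force': array([-0.657,  0.711,  0.127]), 'torque': array([-0.021, -0.015, -0.053]), 'gripper_width': np.float64(0.085)}
```

View pics/top0.png

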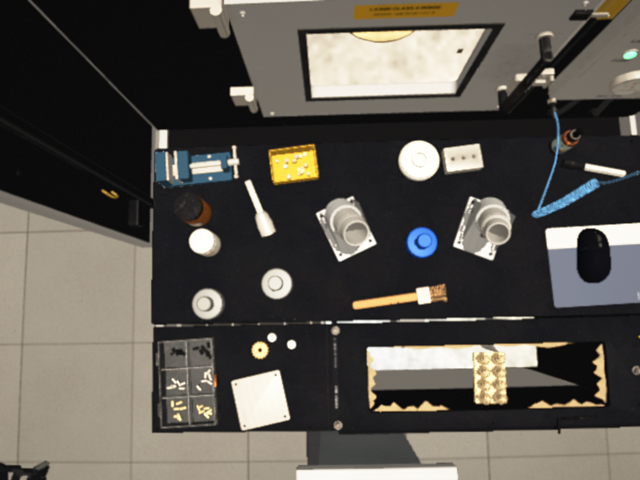

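View pics/side0.png

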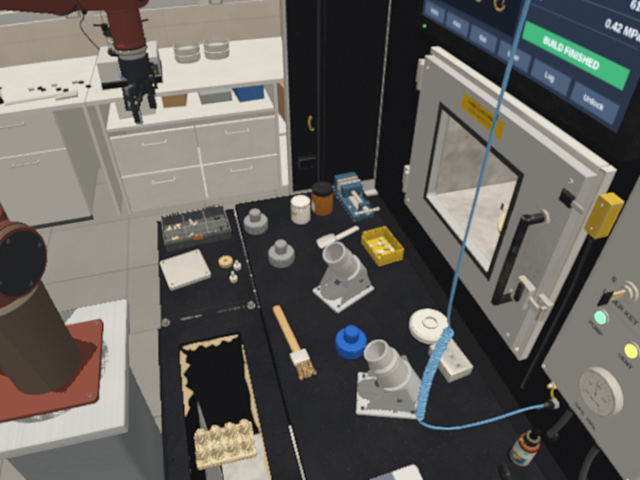

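```bash
cat > m.py <<'E'
from h import *
s=load('top'); W=cloud(s)
for u,v in((277,283),(208,303)):
    w=W[v-20:v+20,u-20:u+20].reshape(-1,3); k=w[np.abs(w[:,2]-.052)<.006]; p=w[np.abs(w[:,2]-.026)<.005]
    print('cap',len(k),k.mean(0).round(4),np.ptp(k,0).round(3),(k.max(0)+k.min(0))/2,'plate',(p.max(0)+p.min(0))/2,np.ptp(p,0).round(3))
for n in('top','side'):
    s=load(n)
    for nm,b in (('c1',dict(top=(310,185,385,265),side=(305,230,380,315))[n]),('c2',dict(top=(450,190,525,265),side=(350,330,430,420))[n])):
        x0,y0,x1,y1=b; im=cv2.resize(s['color'][y0:y1,x0:x1],None,fx=5,fy=5,interpolation=cv2.INTER_CUBIC); 
        im=cv2.resize(im,(380,400)); globals()[n+nm]=im
        w=cloud(s)[y0:y1,x0:x1]; print(n,nm,'zmax',np.nanmax(w[...,2]))
save(np.vstack([np.hstack([topc1,topc2]),np.hstack([sidec1,sidec2])])[::1],'crop.png')
E
python3 m.py; python3 -c "
import cv2;i=cv2.imread('pics/crop.png');cv2.imwrite('pics/crop.png',cv2.resize(i,(570,600)))"
```

```text
cap 173 [0.5183 0.1912 0.0516] [0.028 0.029 0.011] [0.51841886 0.19153621 0.05127677] plate [0.51758715 0.19163676 0.02588112] [0.061 0.061 0.01 ]
cap 180 [0.4804 0.3305 0.0515] [0.027 0.029 0.011] [0.48008645 0.33148476 0.05177793] plate [0.48022316 0.33161811 0.0259968 ] [0.061 0.059 0.01 ]
top c1 zmax 0.15275566987135078
top c2 zmax 0.15083430581582888
side c1 zmax 0.15284692288958213
side c2 zmax 0.22375002917376377
```

View pics/crop.png

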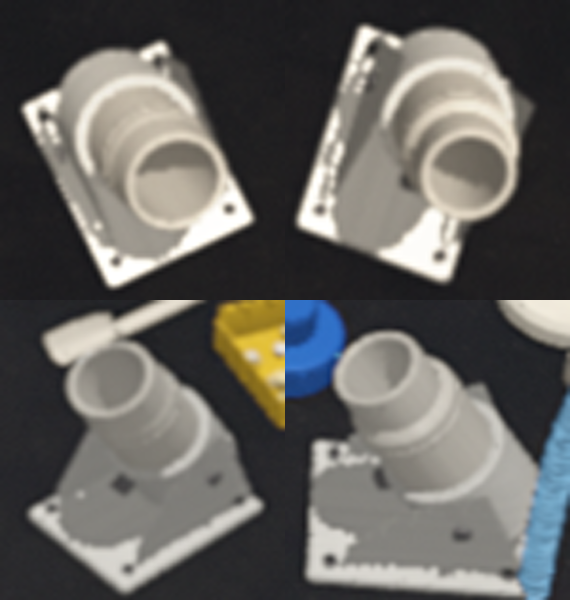

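```bash
cat > fit.py <<'E'
from h import *
from scipy.optimize import least_squares
B={'c1':dict(top=(315,195,385,265),side=(305,230,380,315)),'c2':dict(top=(455,190,525,265),side=(350,330,422,420))}
def run(nm,cams):
    P=np.vstack([cloud(load(n))[B[nm][n][1]:B[nm][n][3],B[nm][n][0]:B[nm][n][2]].reshape(-1,3) for n in cams])
    P=P[(P[:,2]>.06)&(P[:,2]<.16)]
    best=None
    for r,ri in((.025,.021),(.022,.018)):
      for az0 in(np.pi-.5,np.pi,np.pi+.5):
        def f(x):
            a=np.array([np.sin(np.pi/6)*np.cos(x[3]),np.sin(np.pi/6)*np.sin(x[3]),np.cos(np.pi/6)])
            d=P-x[:3]; s=d@a; q=np.linalg.norm(d-np.outer(s,a),axis=1)
            def seg(s0,s1,R): return np.hypot(np.clip(s0-s,0,None)+np.clip(s-s1,0,None),q-R)
            def ann(s0,r0,r1): return np.hypot(s-s0,np.clip(r0-q,0,None)+np.clip(q-r1,0,None))
            e=np.min([seg(-.024,0,r),seg(-.125,-.024,.027),seg(-.12,0,ri),ann(0,ri,r),ann(-.024,r,.027)],axis=0)
            return np.clip(e,0,.01)
        c=P[P[:,2]>.125].mean(0)
        R=least_squares(f,[*c[:2],.14,az0],loss='soft_l1',f_scale=.001,diff_step=1e-5)
        if best is None or R.cost<best[0]: best=(R.cost,r,R.x)
        if az0==np.pi: print('   r',r,R.cost*1e6, R.x.round(4))
    print(nm,cams,best[1],best[2][:3].round(4),'az',np.degrees(best[2][3]).round(1),len(P))
for nm in B:
    for c in(['top'],['side'],['top','side']): run(nm,c)
E
python3 fit.py
```

```text
r 0.025 1202.9556202825675 [0.6018 0.0354 0.1457 3.5954]
   r 0.022 2061.524230505596 [0.6025 0.0351 0.1399 3.6071]
c1 ['top'] 0.025 [0.6018 0.0354 0.1457] az 206.0 1301
   r 0.025 912.9764547975414 [0.6001 0.0336 0.1412 3.3527]
   r 0.022 1470.270779736953 [0.6012 0.0317 0.1398 3.5028]
c1 ['side'] 0.025 [0.602  0.0292 0.1409] az 198.5 1055
   r 0.025 2958.9201558177174 [0.603  0.033  0.1419 3.5147]
   r 0.022 3876.8990343118385 [0.6002 0.0333 0.1406 3.5317]
c1 ['top', 'side'] 0.025 [0.6001 0.0333 0.1399] az 202.8 2356
   r 0.025 1392.4718191540765 [ 0.5952 -0.2193  0.1403  2.8297]
   r 0.022 1318.2882451947103 [ 0.5939 -0.2214  0.1377  2.8147]
c2 ['top'] 0.022 [ 0.5939 -0.2214  0.1377] az 161.3 1233
   r 0.025 3691.115230122735 [ 0.5924 -0.2217  0.143   2.6347]
   r 0.022 3971.2374693544684 [ 0.594  -0.2195  0.1398  2.6497]
c2 ['side'] 0.025 [ 0.5924 -0.2217  0.143 ] az 151.0 2098
   r 0.025 6219.844408163079 [ 0.5959 -0.2212  0.1427  2.6882]
   r 0.022 5716.599543427404 [ 0.594  -0.2203  0.1392  2.7184]
c2 ['top', 'side'] 0.022 [ 0.594  -0.2203  0.1392] az 155.8 3331
```

```bash
cat > m2.py <<'E'
from h import *
s=load('top'); print(world(s,310+175/3.8-.4,185+181/3.75-.4,z=.14).round(4), world(s,450+(468-285)/3.8-.4,190+175/4-.4,z=.14).round(4)) if 0 else None
print('c1 rim',world(s,310+175/3.8-.4,185+181/3.75-.4,z=.14).round(4),'c2 rim',world(s,450+(468-285)/3.8-.4,190+175/4-.4,z=.14).round(4))
W=cloud(s)
g=s['color'].astype(int).sum(-1)
for nm,(x0,y0,x1,y1) in dict(c1=(312,190,382,266),c2=(448,190,525,265)).items():
    w=W[y0:y1,x0:x1]; m=(np.abs(w[...,2]-.008)<.004)&(g[y0:y1,x0:x1]>250)
    r=cv2.minAreaRect((w[m][:,:2]*1000).astype(np.float32)); print(nm,m.sum(),r, cv2.boxPoints(r).round(0).tolist())
E
python3 m2.py; sed -i 's/(450,190,525,265)/(450,190,525,265)/' m2.py
```

```text
c1 rim [0.6007 0.0343 0.14  ] c2 rim [ 0.5934 -0.2198  0.14  ]
c1 698 ((630.1975708007812, 47.729652404785156), (111.72749328613281, 86.35185241699219), 23.932912826538086) [[562.0, 65.0], [597.0, -14.0], [699.0, 31.0], [664.0, 110.0]]
c2 979 ((623.6556396484375, -232.2442626953125), (86.31755065917969, 113.1057357788086), 68.30276489257812) [[555.0, -251.0], [660.0, -293.0], [692.0, -213.0], [587.0, -171.0]]
```

drive_tool([
  [0.7, [0.022, -0.032, -0.006], 6],
  [0.7, [0.022, -0.032, -0.006], 6],
  [0.7, [0.022, -0.032, -0.006], 6],
  [0.7, [0.022, -0.032, -0.006], 6],
  [0.7, [0.022, -0.032, -0.006], 6],
  [0.7, [0.022, -0.032, -0.006], 6],
  [0.7, [0.022, -0.032, -0.006], 6],
  [0.7, [0.022, -0.032, -0.006], 6],
  [0.7, [0.022, -0.032, -0.006], 0],
  [0.7, [0.022, -0.032, -0.006], 0],
], squeeze=40)

```text
t: 0.93
ee_pos: [0.4681, 0.2448, 0.1792]
tool_rot: [0.367, -0.602, 0.37, 0.605]
force: [0.9, 0.7, -0.0]
gripper_width: 0.0597
```

drive_tool([
  [0.7, [0.017, -0.018, -0.015], -3],
  [0.7, [0.017, -0.018, -0.015], 0],
  [0.7, [0.016, -0.0175, -0.015], 0],
  [0.7, [0, 0, -0.02], 0],
  [0.7, [0, 0, -0.02], 0],
  [0.7, [0, 0, -0.02], 0],
  [0.7, [0, 0, 0], 0],
  [0.7, [0, 0, 0], 0],
  [0.7, [0, 0, 0], 0],
  [0.7, [0, 0, 0], 0],
])

```text
t: 1.77
ee_pos: [0.523, 0.1779, 0.0683]
tool_rot: [0.385, -0.59, 0.391, 0.592]
force: [-0.6, 0.3, 0.2]
gripper_width: 0.0596
```

drive_tool([
  [0.7, [-0.0047, 0.0135, 0], 0],
  [0.7, [0, 0, 0], 0],
  [0.7, [0, 0, -0.012], 0],
  [0.7, [0, 0, -0.012], 0],
  [0.7, [0, 0, 0], 0],
  [0.35, [0, 0, 0], 0],
  [0, [0, 0, 0], 0],
  [0, [0, 0, 0], 0],
  [0, [0, 0, 0], 0],
  [0, [0, 0, 0], 0],
])

```text
t: 2.6
ee_pos: [0.5221, 0.1919, 0.0477]
tool_rot: [-0.387, 0.592, -0.389, -0.59]
force: [0.3, -0.4, -1.4]
gripper_width: 0.0284
```

drive_tool([
  [0.7, [0, 0, 0], 0],
  [0.7, [0, 0, 0], 0],
  [0.7, [-0.004, -0.0005, -0.001], 0],
  [0.7, [-0.002, 0, -0.001], 0],
  [0.7, [0, 0, 0], 0],
  [0.3, [0, 0, 0], 0],
  [0, [0, 0, 0], 0],
  [0, [0, 0, 0], 0],
  [0, [0, 0, 0], 0],
  [0, [0, 0, 0], 0],
])

```text
t: 3.43
ee_pos: [0.5158, 0.1912, 0.0462]
tool_rot: [-0.387, 0.593, -0.388, -0.59]
force: [-1.2, -0.2, 0.5]
gripper_width: 0.0291
```

Run:
```python
from h import *
s=snap('side'); save(cv2.resize(s['color'][130:330,180:400],None,fx=3,fy=3,interpolation=cv2.INTER_CUBIC)[:600],'g1.png')
o=ctrl.get_obs(); print(o['ee_pos'],o['gripper_width'],o['qpos'])
```

```text
[0.51582353 0.19123313 0.04622325] 0.028490627543316483 [ 0.21415441  0.27621236  1.86760624 -0.00506133  0.99581487 -1.76329821]
```

View pics/g1.png

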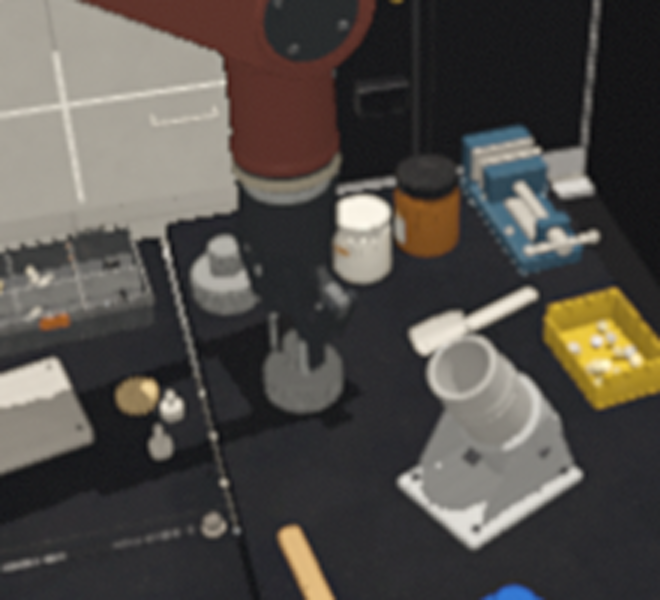

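drive_tool([
  [0, [0, 0, 0.03], 0],
  [0, [0, 0, 0.03], 0],
  [0, [0, 0, 0.03], 0],
  [0, [0.015, -0.03, 0.02], 0],
  [0, [0.015, -0.03, 0.02], 0],
  [0, [0.015, -0.03, 0.02], 0],
  [0, [0.015, -0.03, 0.02], 0],
  [0, [0.006, -0.012, 0.01], 0],
  [0, [0, 0, 0], 0],
  [0, [0, 0, 0], 0],
], squeeze=50)

```text
t: 4.32
ee_pos: [0.5774, 0.0536, 0.23]
tool_rot: [0.384, -0.591, 0.39, 0.593]
force: [-0.2, 1.1, -1.4]
gripper_width: 0.0281
```

drive_tool([
  [0, [0.009, -0.012, 0], 0],
  [0, [0.008, -0.01, 0], 0],
  [0, [0, 0, -0.005], 0],
  [0, [0, 0, -0.005], 0],
  [0, [0, 0, 0], 0],
  [0, [0, 0, 0], 0],
  [0, [0, 0, 0], 0],
  [0, [0, 0, 0], 0],
  [0, [0, 0, 0], 0],
  [0, [0, 0, 0], 0],
])

```text
t: 5.15
ee_pos: [0.5904, 0.0357, 0.2107]
tool_rot: [0.38, -0.588, 0.39, 0.598]
force: [-0.5, -0.2, -1.4]
gripper_width: 0.0286
```

Run:
```python
from h import *
s=snap('side'); save(cv2.resize(s['color'][180:320,260:430],None,fx=4,fy=4,interpolation=cv2.INTER_CUBIC),'h1.png')
W=cloud(s)
o=ctrl.get_obs(); print(o['ee_pos'],o['force'])
```

```text
[0.59046946 0.03566202 0.2107679 ] [-0.44688054 -0.13943253 -1.66164346]
```

View pics/h1.png

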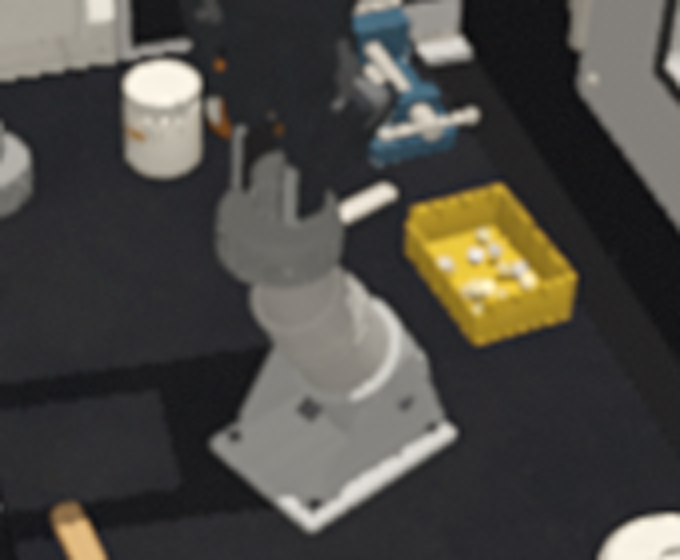

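drive_tool([
  [0, [0.0045, -0.0045, 0], 0],
  [0, [0, 0, 0], 0],
  [0, [0, 0, 0], 0],
  [0, [0, 0, -0.003], 0],
  [0, [0, 0, -0.003], 0],
  [0, [0, 0, 0], 0],
  [0, [0, 0, 0], 0],
  [0, [0, 0, 0], 0],
  [0, [0, 0, 0], 0],
  [0, [0, 0, 0], 0],
])

```text
t: 6.03
ee_pos: [0.5958, 0.0305, 0.2049]
tool_rot: [0.38, -0.588, 0.39, 0.598]
force: [-0.8, -0.1, -0.7]
gripper_width: 0.0282
```

drive_tool([
  [0, [-0.0005, 0.0012, 0], 0],
  [0, [0, 0, -0.003], 0],
  [0, [0, 0, -0.003], 0],
  [0, [0, 0, -0.003], 0],
  [0, [0, 0, -0.003], 0],
  [0, [0, 0, -0.002], 0],
  [0, [0, 0, 0], 0],
  [0, [0, 0, 0], 0],
  [0, [0, 0, 0], 0],
  [0, [0, 0, 0], 0],
])

```text
t: 6.87
ee_pos: [0.5975, 0.0321, 0.1915]
tool_rot: [0.382, -0.59, 0.389, 0.596]
force: [1.0, 0.1, -0.5]
gripper_width: 0.0283
```

drive_tool([
  [0, [0, 0, -0.003], 0],
  [0, [-0.002, -0.001, -0.002], 0],
  [0, [-0.002, -0.001, -0.002], 0],
  [0, [-0.002, -0.001, -0.002], 0],
  [0, [-0.002, -0.001, -0.002], 0],
  [0, [-0.002, -0.001, -0.002], 0],
  [0, [0, 0, 0], 0],
  [0, [0, 0, 0], 0],
  [0, [0, 0, 0], 0],
  [0, [0, 0, 0], 0],
])

```text
t: 7.7
ee_pos: [0.5971, 0.0314, 0.1878]
tool_rot: [-0.389, 0.597, -0.38, -0.589]
force: [1.9, 1.0, 1.5]
gripper_width: 0.0281
```

drive_tool([
  [0, [-0.004, -0.002, -0.003], 0],
  [0, [-0.004, -0.002, -0.003], 0],
  [0, [-0.004, -0.002, -0.003], 0],
  [0, [-0.004, -0.002, -0.003], 0],
  [0, [-0.004, -0.002, -0.003], 0],
  [0, [-0.004, -0.002, -0.003], 0],
  [0, [-0.004, -0.002, -0.003], 0],
  [0, [-0.004, -0.002, -0.003], 0],
  [0, [-0.004, -0.002, -0.003], 0],
  [0, [-0.004, -0.002, -0.003], 0],
])

```text
t: 8.53
ee_pos: [0.5711, 0.0189, 0.1714]
tool_rot: [-0.402, 0.606, -0.367, -0.58]
force: [4.3, 3.5, 3.3]
gripper_width: 0.028
```

Run:
```python
from h import *
s=snap('side'); save(cv2.resize(s['color'][180:320,260:430],None,fx=4,fy=4,interpolation=cv2.INTER_CUBIC),'h2.png')
o=ctrl.get_obs(); print(o['ee_pos'],o['force'],o['torque'])
```

```text
[0.57020376 0.01860768 0.17072126] [4.14979974 2.82448358 4.21075243] [ 0.71333222 -0.73634773  0.05474107]
```

View pics/h2.png

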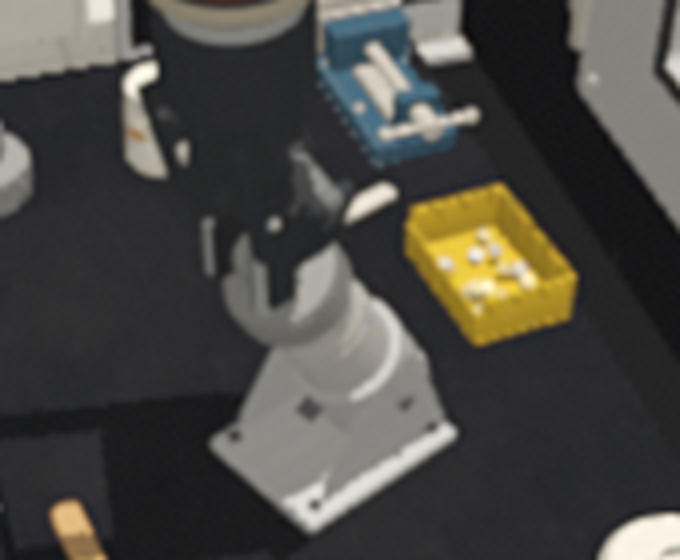

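```bash
cat > capfit.py <<'E'
from h import *
import sys
from scipy.optimize import least_squares
C={'1':(np.array([.6005,.034,.14]),204.),'2':(np.array([.5937,-.22,.14]),158.3)}
def capfit(k,bmin=90,tilt0=30,shot=True):
    M,az=C[k]; e=np.array([np.cos(np.radians(az)),np.sin(np.radians(az)),0]); l=np.array([-e[1],e[0],0]); z=np.array([0,0,1.])
    a=.5*e+.866*z; P=[]
    for n in('top','side'):
        s=snap(n) if shot else load(n); W=cloud(s); d=W-M
        m=(np.linalg.norm(d-.012*a,axis=-1)<.06)&(s['color'].mean(-1)>bmin)&(d@a>-.03)
        # drop canister wall: q<27.5mm and below rim
        ss=d@a; q=np.linalg.norm(d-ss[...,None]*a,axis=-1); m&=~((ss<-.002)&(q<.0285))
        P.append(np.stack([d[m]@e,d[m]@l,d[m]@z],-1)); print(n,m.sum(),end=' ')
    P=np.vstack(P)
    def f(x):
        t,r=x[3],x[4]; ax=np.array([np.sin(t)*np.cos(r),np.sin(r),np.cos(t)*np.cos(r)])
        d=P-x[:3]; s=d@ax; q=np.linalg.norm(d-np.outer(s,ax),axis=1)
        def seg(s0,s1,R): return np.hypot(np.clip(s0-s,0,None)+np.clip(s-s1,0,None),q-R)
        def ann(s0,r0,r1): return np.hypot(s-s0,np.clip(r0-q,0,None)+np.clip(q-r1,0,None))
        E=np.min([seg(-.026,0,.031),ann(0,.015,.031),seg(0,.026,.015),ann(.026,0,.015)],axis=0); return np.clip(E,0,.008)
    best=min((least_squares(f,[a0*.5,0,a0*.866,np.radians(t0),0],loss='soft_l1',f_scale=.001,diff_step=1e-5) for a0 in(.008,.02,.03) for t0 in(15,30,45)),key=lambda r:r.cost)
    x=best.x; print('cost',best.cost*1e6,'centre u,l,z mm',(x[:3]*1e3).round(1),'tilt',np.degrees(x[3]).round(1),'roll',np.degrees(x[4]).round(1),'along',(1e3*(x[0]*.5+x[2]*.866)).round(1),'perp',(1e3*(x[0]*.866-x[2]*.5)).round(1))
    o=ctrl.get_obs(); t=o['ee_pos']-M; print('tcp u,l,z',(1e3*np.array([t@e,t@l,t[2]])).round(1),'force',o['force'].round(1),'t',o['t'])
if __name__=='__main__': capfit(sys.argv[1])
E
python3 capfit.py 1
```

```text
top 0 side 514 cost 637.5955241044014 centre u,l,z mm [14.4  1.6 18.1] tilt 32.6 roll 0.2 along 22.9 perp 3.5
tcp u,l,z [33.8  1.8 30.9] force [2.3 2.3 5.1] t 8.6833
```

drive_tool([
  [0, [0.004, 0.0018, -0.001], 0],
  [0, [0.004, 0.0018, -0.002], 0],
  [0, [0.004, 0.0018, -0.003], 0],
  [0, [0.003, 0.0013, -0.005], 0],
  [0, [0.003, 0.0013, -0.005], 0],
  [0, [0.003, 0.0013, -0.005], 0],
  [0, [0.003, 0.0013, -0.005], 0],
  [0, [0.003, 0.0013, -0.005], 0],
  [0, [0.003, 0.0013, -0.005], 0],
  [0, [0.003, 0.0013, -0.005], 0],
], squeeze=30)

```text
t: 9.52
ee_pos: [0.5742, 0.0187, 0.1696]
tool_rot: [0.375, -0.59, 0.39, 0.599]
force: [-29.2, -3.8, 44.5]
gripper_width: 0.0283
```

```bash
python3 capfit.py 1
```

```text
top 0 side 527 cost 775.2302484982615 centre u,l,z mm [13.   2.9 18.8] tilt 31.3 roll 2.3 along 22.8 perp 1.8
tcp u,l,z [30.2  3.3 29.6] force [-27.6  -2.7  40.9] t 9.6167
```

drive_tool([
  [0, [0, 0, 0.001], 0],
  [0.5, [0, 0, 0.001], 0],
  [0.5, [0, 0, 0.002], 0],
  [0.5, [0.0037, 0.0016, 0.001], 0],
  [0.5, [0.0037, 0.0016, 0], 0],
  [0.5, [0, 0, 0], 0],
  [0.5, [0, 0, 0], 0],
  [0.5, [0, 0, 0], 0],
  [0.5, [0, 0, 0], 0],
  [0.5, [0, 0, 0], 0],
])

```text
t: 10.45
ee_pos: [0.577, 0.0203, 0.1705]
tool_rot: [0.37, -0.586, 0.395, 0.604]
force: [-0.2, -0.7, 0.4]
gripper_width: 0.0427
```

```bash
python3 capfit.py 1
python3 - <<'E'
from h import *
s=load('side'); save(cv2.resize(s['color'][180:320,260:430],None,fx=4,fy=4,interpolation=cv2.INTER_CUBIC),'h3.png')
E
```

```text
top 8 side 600 cost 796.6543443599452 centre u,l,z mm [20.8  1.3 13. ] tilt 44.9 roll -0.0 along 21.7 perp 11.5
tcp u,l,z [27.1  3.  30.7] force [ 0.2  0.  -0. ] t 10.55
```

View pics/h3.png

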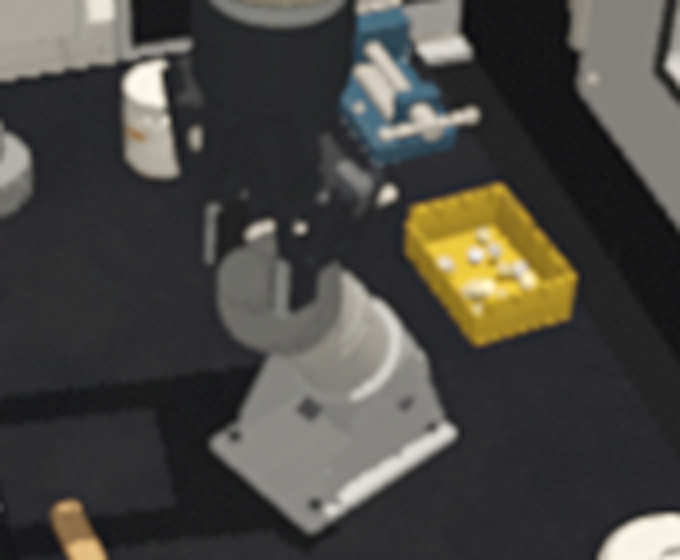

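drive_tool([
  [0.2, [0, 0, 0], 0],
  [0, [0, 0, 0], 0],
  [0, [0, 0, 0], 0],
  [0, [0, 0, 0], 0],
  [0, [0, 0, 0], 0],
  [0, [0, 0, 0.004], 0],
  [0, [0, 0, 0.005], 0],
  [0, [0, 0, 0.005], 0],
  [0, [0, 0, 0], 0],
  [0, [0, 0, 0], 0],
], squeeze=50)

```text
t: 11.38
ee_pos: [0.5766, 0.0203, 0.1861]
tool_rot: [0.37, -0.585, 0.395, 0.604]
force: [0.1, 1.0, -1.3]
gripper_width: 0.028
```

```bash
sed -i 's/<.06)&(s/<.075)\&(s/' capfit.py; python3 capfit.py 1
```

```text
top 7 side 634 cost 758.9271977013645 centre u,l,z mm [21.   3.  28.4] tilt 45.3 roll 2.9 along 35.1 perp 4.0
tcp u,l,z [27.4  2.8 46. ] force [ 0.4  0.5 -1.4] t 11.4833
```

drive_tool([
  [0, [-0.002, 0.0012, 0], 0],
  [0, [-0.0017, 0, 0], 0],
  [0, [0, 0, 0], 0],
  [0, [0, 0, -0.003], 0],
  [0, [0, 0, -0.003], 0],
  [0, [0, 0, 0], 0],
  [0, [0, 0, 0], 0],
  [0, [0, 0, 0], 0],
  [0, [0, 0, 0], 0],
  [0, [0, 0, 0], 0],
])

```text
t: 12.32
ee_pos: [0.5715, 0.0217, 0.1779]
tool_rot: [0.37, -0.585, 0.395, 0.604]
force: [-0.2, -0.1, -1.1]
gripper_width: 0.0279
```

```bash
python3 capfit.py 1
```

```text
top 8 side 653 cost 944.3708064026273 centre u,l,z mm [25.2 -0.5 20.1] tilt 44.8 roll 3.7 along 30.0 perp 11.7
tcp u,l,z [31.4 -0.5 38. ] force [ 0.5 -0.1 -1.5] t 12.4167
```

drive_tool([
  [0, [0.0023, 0.001, 0], 0],
  [0, [0.0023, 0.001, 0], 0],
  [0, [0.003, 0.0013, 0], 0],
  [0, [0.003, 0.0013, 0], 0],
  [0, [0.003, 0.0013, 0], 0],
  [0, [0.003, 0.0013, 0], 0],
  [0, [0.003, 0.0013, 0], 0],
  [0, [0, 0, 0], 0],
  [0, [0, 0, 0], 0],
  [0, [0, 0, 0], 0],
])

```text
t: 13.25
ee_pos: [0.5832, 0.026, 0.1777]
tool_rot: [0.362, -0.578, 0.404, 0.61]
force: [-1.7, -0.6, -0.1]
gripper_width: 0.0279
```

```bash
python3 capfit.py 1
```

```text
top 51 side 666 cost 799.4308802893084 centre u,l,z mm [16.5  0.8 19. ] tilt 37.3 roll -0.1 along 24.7 perp 4.8
tcp u,l,z [19.   0.2 37.7] force [-2.1 -0.5  0.3] t 13.35
```

drive_tool([
  [0, [0.003, 0.0013, 0], 0],
  [0, [0.003, 0.0013, 0], 0],
  [0, [0.0025, 0.001, -0.002], 0],
  [0, [0.0025, 0.001, -0.0035], 0],
  [0, [0.002, 0.0008, -0.0035], 0],
  [0, [0.002, 0.0008, -0.0035], 0],
  [0, [0.002, 0.0008, -0.0035], 0],
  [0, [0.002, 0.0008, -0.0035], 0],
  [0, [0.002, 0.0008, -0.0035], 0],
  [0, [0.002, 0.0008, -0.0035], 0],
])

```text
t: 14.18
ee_pos: [0.5886, 0.0277, 0.177]
tool_rot: [0.347, -0.566, 0.419, 0.619]
force: [-19.3, -2.8, 21.8]
gripper_width: 0.0276
```

```bash
python3 capfit.py 1
```

```text
top 187 side 691 cost 904.1589890098154 centre u,l,z mm [13.3  1.1 18.2] tilt 32.6 roll -0.5 along 22.4 perp 2.5
tcp u,l,z [13.4  0.9 37. ] force [-19.4  -3.4  23. ] t 14.2833
```

drive_tool([
  [0, [0.004, 0.0018, -0.003], 0],
  [0, [0.004, 0.0018, -0.005], 0],
  [0, [0.004, 0.0005, -0.006], 0],
  [0, [0.004, 0.0005, -0.006], 0],
  [0, [0.004, 0.003, -0.006], 0],
  [0, [0.004, 0.003, -0.006], 0],
  [0, [0.003, 0.0015, -0.007], 0],
  [0, [0.003, 0.0015, -0.007], 0],
  [0, [0.003, 0.0015, -0.007], 0],
  [0, [0.003, 0.0015, -0.007], 0],
])

```text
t: 15.12
ee_pos: [0.5908, 0.0282, 0.1763]
tool_rot: [0.319, -0.544, 0.448, 0.633]
force: [-30.3, -5.0, 39.9]
gripper_width: 0.028
```

```bash
python3 capfit.py 1
```

```text
top 316 side 705 cost 1156.3669458097354 centre u,l,z mm [12.2  1.8 18.6] tilt 30.4 roll 0.4 along 22.2 perp 1.2
tcp u,l,z [11.3  1.3 36.3] force [-29.2  -5.3  40.6] t 15.2167
```

drive_tool([
  [0, [-0.003, -0.0015, 0.006], 0],
  [0, [-0.006, -0.0025, 0.01], 0],
  [0, [-0.006, -0.0025, 0.012], 0],
  [0, [-0.002, -0.001, 0.015], 0],
  [0, [0, -0.03, 0.004], -6.5],
  [0, [0, -0.03, 0], -6.5],
  [0, [0, -0.03, 0], -6.5],
  [0, [0, -0.03, 0], -6.5],
  [0, [0, -0.03, 0], -6.5],
  [0, [0, -0.03, 0], -6.5],
])

```text
t: 16.05
ee_pos: [0.5794, -0.1569, 0.2359]
tool_rot: [0.521, -0.367, 0.602, 0.481]
force: [0.6, -0.1, -1.6]
gripper_width: 0.0278
```

drive_tool([
  [0, [0, -0.02, 0], -3],
  [0, [0, -0.02, -0.01], 0],
  [0, [0, 0, -0.01], 0],
  [0, [0, 0, -0.005], 0],
  [0, [0, 0, 0], 0],
  [0, [0, 0, 0], 0],
  [0, [0, 0, 0], 0],
  [0, [0, 0, 0], 0],
  [0, [0, 0, 0], 0],
  [0, [0, 0, 0], 0],
])

```text
t: 16.88
ee_pos: [0.5825, -0.2037, 0.214]
tool_rot: [0.539, -0.351, 0.611, 0.461]
force: [0.1, -0.9, -0.7]
gripper_width: 0.0277
```

```bash
python3 capfit.py 2
python3 - <<'E'
from h import *
from scipy.spatial.transform import Rotation as R
q=ctrl.get_obs()['tool_rot']; M=R.from_quat([*q[1:],q[0]]).as_matrix(); print('x',M[:,0].round(3),'jaw az',np.degrees(np.arctan2(M[1,2],M[0,2])).round(1),M[2,2].round(3))
s=load('side'); save(cv2.resize(s['color'][250:430,320:500],None,fx=3.3,fy=3.3,interpolation=cv2.INTER_CUBIC),'h4.png')
E
```

```text
top 377 side 922 cost 1532.5162621269806 centre u,l,z mm [ 17.4 -12.3  55.4] tilt 30.9 roll 0.7 along 56.6 perp -12.6
tcp u,l,z [ 16.3 -10.8  74. ] force [ 0.2 -0.  -0.7] t 16.9833
x [-0.172  0.068 -0.983] jaw az 70.3 0.007
```

View pics/h4.png

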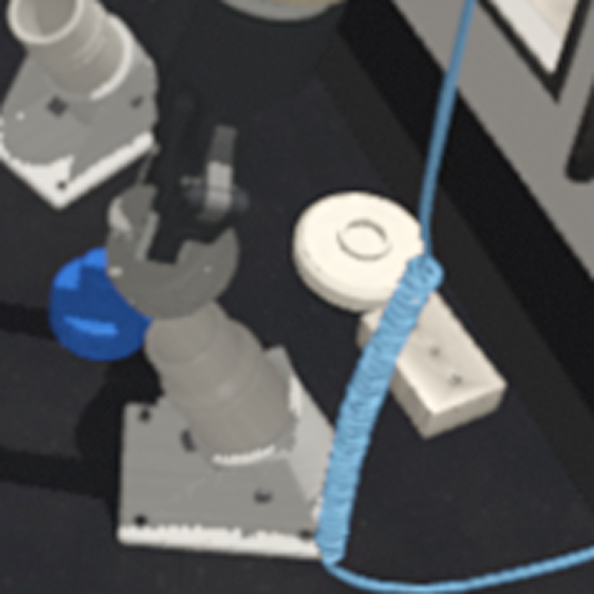

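drive_tool([
  [0, [-0.0023, -0.0058, 0], -2],
  [0, [-0.0023, -0.0058, 0], 0],
  [0, [0, 0, 0], 0],
  [0, [0, 0, -0.01], 0],
  [0, [0, 0, -0.01], 0],
  [0, [0, 0, 0], 0],
  [0, [0, 0, 0], 0],
  [0, [0, 0, 0], 0],
  [0, [0, 0, 0], 0],
  [0, [0, 0, 0], 0],
])

```text
t: 17.82
ee_pos: [0.5767, -0.2168, 0.1908]
tool_rot: [0.548, -0.338, 0.618, 0.45]
force: [-0.2, 0.2, -2.4]
gripper_width: 0.028
```

```bash
cat >> capfit.py <<'E'
    from scipy.spatial.transform import Rotation as R
    q=ctrl.get_obs()['tool_rot']; M=R.from_quat([*q[1:],q[0]]).as_matrix(); print('x',M[:,0].round(3),'jaw az',np.degrees(np.arctan2(M[1,2],M[0,2])).round(1))
E
python3 capfit.py 2
```

```text
File "capfit.py", line 25
    from scipy.spatial.transform import Rotation as R
IndentationError: unexpected indent
```

```bash
sed -i 's/^if __name__.*/if 1:\n    capfit(sys.argv[1])/' capfit.py; python3 capfit.py 2
```

```text
top 389 side 850 cost 1183.0204640086454 centre u,l,z mm [17.9  2.3 32.3] tilt 30.4 roll -0.5 along 36.9 perp -0.6
tcp u,l,z [16.9  3.3 51. ] force [-0.1 -0.8 -1.1] t 17.9167
x [-0.17   0.075 -0.982] jaw az 68.1
```

drive_tool([
  [0, [0.0009, 0.0021, 0], 0],
  [0, [0, 0, 0], 0],
  [0, [0.0019, -0.0007, -0.0035], 0],
  [0, [0.0019, -0.0007, -0.0035], 0],
  [0, [0.0019, -0.0007, -0.0035], 0],
  [0, [0.0019, -0.0007, -0.0035], 0],
  [0, [0, 0, 0], 0],
  [0, [0, 0, 0], 0],
  [0, [0, 0, 0], 0],
  [0, [0, 0, 0], 0],
])

```text
t: 18.75
ee_pos: [0.5854, -0.2178, 0.1758]
tool_rot: [0.547, -0.338, 0.619, 0.451]
force: [-1.0, -0.2, -1.7]
gripper_width: 0.0277
```

```bash
python3 capfit.py 2
```

```text
top 408 side 813 cost 1169.9268371555809 centre u,l,z mm [ 9.5  0.4 17.1] tilt 29.9 roll -0.3 along 19.6 perp -0.3
tcp u,l,z [ 8.5  1.  35.9] force [-0.4 -0.4 -2. ] t 18.85
x [-0.173  0.075 -0.982] jaw az 68.1
```

drive_tool([
  [0, [0.0019, -0.0007, -0.0035], 0],
  [0, [0.0019, -0.0007, -0.0035], 0],
  [0, [0.0019, -0.0007, -0.0035], 0],
  [0, [0.0019, -0.0007, -0.0035], 0],
  [0, [0.0019, -0.0007, -0.0035], 0],
  [0, [0.0019, -0.0007, -0.0035], 0],
  [0, [0.0019, -0.0007, -0.0035], 0],
  [0, [0.0019, -0.0007, -0.0035], 0],
  [0, [0.0019, -0.0007, -0.0035], 0],
  [0, [0.0019, -0.0007, -0.0035], 0],
])

```text
t: 19.68
ee_pos: [0.5919, -0.2201, 0.1654]
tool_rot: [0.538, -0.326, 0.627, 0.46]
force: [-15.4, 6.0, 20.5]
gripper_width: 0.0275
```

```bash
python3 capfit.py 2
```

```text
top 432 side 814 cost 1246.0907730680065 centre u,l,z mm [3.5 0.7 7.2] tilt 29.0 roll -0.6 along 7.9 perp -0.6
tcp u,l,z [ 1.6  0.8 25.4] force [-15.6   7.1  20. ] t 19.7833
x [-0.209  0.085 -0.974] jaw az 68.0
```

drive_tool([
  [0, [0.003, -0.001, -0.006], 0],
  [0, [0.003, -0.001, -0.006], 0],
  [0, [0.003, -0.001, -0.006], 0],
  [0, [0, 0, 0], 0],
  [0.6, [0, 0, 0], 0],
  [0.6, [0, 0, 0], 0],
  [0.6, [0, 0, 0], 0],
  [0.6, [0, 0, 0.01], 0],
  [0.6, [0, 0, 0.02], 0],
  [0.6, [0, 0, 0.03], 0],
])

```text
t: 20.62
ee_pos: [0.5912, -0.2186, 0.2216]
tool_rot: [0.53, -0.316, 0.633, 0.468]
force: [-0.8, -0.4, 0.0]
gripper_width: 0.0514
```

```bash
python3 capfit.py 2
```

```text
top 619 side 1179 cost 1043.9227479550123 centre u,l,z mm [5.3 0.5 6. ] tilt 30.6 roll -1.6 along 7.9 perp 1.6
tcp u,l,z [-1.2 -0.  89.4] force [0.7 0.6 0.9] t 20.7167
x [-0.227  0.09  -0.97 ] jaw az 68.0
```

drive_tool([
  [0.6, [-0.006, 0.036, 0.01], 5],
  [0.6, [-0.006, 0.038, 0], 5],
  [0.6, [-0.006, 0.038, 0], 5],
  [0.6, [-0.008, 0.038, 0], 5],
  [0.6, [-0.008, 0.038, 0], 5],
  [0.6, [-0.008, 0.038, 0], 5],
  [0.6, [-0.008, 0.038, 0], 5],
  [0.6, [-0.008, 0.038, 0], 5],
  [0.6, [-0.008, 0.038, 0], 5],
  [0.6, [-0.008, 0.038, 0], 0],
], squeeze=40)

```text
t: 21.55
ee_pos: [0.5188, 0.1623, 0.2389]
tool_rot: [0.31, -0.547, 0.451, 0.633]
force: [0.5, 0.7, 0.8]
gripper_width: 0.0511
```

drive_tool([
  [0.6, [-0.009, 0.038, -0.01], 0],
  [0.6, [-0.009, 0.038, -0.015], 0],
  [0.6, [-0.009, 0.038, -0.02], 0],
  [0.6, [-0.008, 0.036, -0.02], 0],
  [0.6, [0, 0.005, -0.02], 0],
  [0.6, [0, 0, -0.02], 0],
  [0.6, [0, 0, -0.01], 0],
  [0.6, [0, 0, 0], 0],
  [0.6, [0, 0, 0], 0],
  [0.6, [0, 0, 0], 0],
])

```text
t: 22.38
ee_pos: [0.4802, 0.3273, 0.1237]
tool_rot: [0.31, -0.551, 0.445, 0.635]
force: [-0.1, 1.3, -0.2]
gripper_width: 0.0511
```

```bash
cat > w.py <<'E'
from h import *
from scipy.spatial.transform import Rotation as R
o=ctrl.get_obs(); q=o['tool_rot']; M=R.from_quat([*q[1:],q[0]]).as_matrix(); print(o['ee_pos'].round(4),'x',M[:,0].round(3),'jaw az',np.degrees(np.arctan2(M[1,2],M[0,2])).round(1),o['t'])
E
python3 w.py
```

```text
[0.4802 0.3273 0.1237] x [-0.202 -0.097 -0.975] jaw az 115.1 22.3833
```

drive_tool([
  [0.6, [0.002, 0.005, -0.02], -1],
  [0.6, [0, 0, -0.02], 0],
  [0.6, [0, 0, -0.015], 0],
  [0.6, [0, 0, -0.005], 0],
  [0.6, [0, 0, 0], 0],
  [0.6, [0, 0, 0], 0],
  [0.6, [0, 0, 0], 0],
  [0.6, [0, 0, 0], 0],
  [0.6, [0, 0, 0], 0],
  [0.6, [0, 0, 0], 0],
])

```text
t: 23.22
ee_pos: [0.4934, 0.3321, 0.0766]
tool_rot: [0.325, -0.55, 0.445, 0.627]
force: [-0.6, -0.7, 0.4]
gripper_width: 0.0512
```

drive_tool([
  [0.6, [-0.011, 0, 0], 0],
  [0.6, [0, 0, 0], 0],
  [0.6, [0, 0, -0.01], 0],
  [0.6, [-0.001, 0, -0.01], 0],
  [0.6, [-0.001, 0, -0.006], 0],
  [0.6, [0, 0, 0], 0],
  [0.6, [0, 0, 0], 0],
  [0.6, [0, 0, 0], 0],
  [0.6, [0, 0, 0], 0],
  [0.6, [0, 0, 0], 0],
])

```text
t: 24.05
ee_pos: [0.4817, 0.3322, 0.0484]
tool_rot: [0.326, -0.55, 0.445, 0.627]
force: [0.8, -0.0, -0.2]
gripper_width: 0.0514
```

```bash
python3 w.py
```

```text
[0.4817 0.3322 0.0484] x [-0.182 -0.082 -0.98 ] jaw az 113.6 24.05
```

Well placed; grip, then lift.

drive_tool([
  [0.3, [0, 0, -0.001], 0],
  [0, [0, 0, 0], 0],
  [0, [0, 0, 0], 0],
  [0, [0, 0, 0], 0],
  [0, [0, 0, 0], 0],
  [0, [0, 0, 0.02], 0],
  [0, [0, 0, 0.03], 0],
  [0, [0, 0, 0.035], 0],
  [0, [0, 0, 0.035], 0],
  [0, [0, 0, 0.035], 0],
], squeeze=50)

```text
t: 24.88
ee_pos: [0.4741, 0.3282, 0.1967]
tool_rot: [0.319, -0.546, 0.451, 0.63]
force: [0.8, 0.9, -0.4]
gripper_width: 0.0285
```

drive_tool([
  [0, [0.014, -0.034, 0.01], 0],
  [0, [0.014, -0.034, 0.005], 0],
  [0, [0.014, -0.034, 0], 0],
  [0, [0.014, -0.034, 0], 0],
  [0, [0.014, -0.034, 0], 0],
  [0, [0.014, -0.034, 0], 0],
  [0, [0.014, -0.034, 0], 0],
  [0, [0.014, -0.034, 0], 0],
  [0, [0, 0, 0], 0],
  [0, [0, 0, 0], 0],
])

```text
t: 25.72
ee_pos: [0.5926, 0.0472, 0.2264]
tool_rot: [0.324, -0.553, 0.443, 0.627]
force: [0.3, 0.2, -0.5]
gripper_width: 0.0283
```

```bash
sed -i 's/<.075)&(s/<.1)\&(s/; s/in(15,30,45)/in(0,15,30,45)/; s/for a0 in(.008,.02,.03)/for a0 in(.008,.03,.06)/' capfit.py; python3 capfit.py 1
```

```text
top 530 side 840 cost 1963.008446474923 centre u,l,z mm [  2.9 -14.4  65. ] tilt 1.1 roll 0.1 along 57.7 perp -30.0
tcp u,l,z [  1.7 -16.4  86.4] force [-0.1 -0.4 -1.3] t 25.8167
x [-0.179 -0.085 -0.98 ] jaw az 114.0
```

drive_tool([
  [0, [0.003, -0.007, 0], 0],
  [0, [0.0028, -0.006, 0], 0],
  [0, [0, 0, -0.006], 0],
  [0, [0, 0, -0.006], 0],
  [0, [0, 0, -0.004], 0],
  [0, [0, 0, 0], 0],
  [0, [0, 0, 0], 0],
  [0, [0, 0, 0], 0],
  [0, [0, 0, 0], 0],
  [0, [0, 0, 0], 0],
])

```text
t: 26.65
ee_pos: [0.5966, 0.0404, 0.2075]
tool_rot: [0.32, -0.554, 0.441, 0.629]
force: [-0.6, 0.0, -0.6]
gripper_width: 0.0278
```

```bash
python3 capfit.py 1
```

```text
top 515 side 821 cost 1916.2292502455348 centre u,l,z mm [ 1.9 -7.3 46.2] tilt 0.8 roll 0.2 along 41.0 perp -21.4
tcp u,l,z [ 0.9 -7.4 67.7] force [-0.3 -0.4 -1.7] t 26.75
x [-0.18  -0.085 -0.98 ] jaw az 114.5
```

drive_tool([
  [0, [0.002, -0.008, 0], 0],
  [0, [0, 0, 0], 0],
  [0, [0, 0, 0], 0],
  [0, [0, 0, -0.003], 0],
  [0, [0, 0, -0.003], 0],
  [0, [0, 0, 0], 0],
  [0, [0, 0, 0], 0],
  [0, [0, 0, 0], 0],
  [0, [0, 0, 0], 0],
  [0, [0, 0, 0], 0],
])

```text
t: 27.58
ee_pos: [0.5991, 0.031, 0.2014]
tool_rot: [0.321, -0.554, 0.441, 0.629]
force: [0.4, 0.0, -0.5]
gripper_width: 0.0281
```

```bash
python3 capfit.py 1
```

```text
top 502 side 833 cost 1883.9949568815352 centre u,l,z mm [ 3.7  2.3 39.9] tilt 0.8 roll -0.5 along 36.4 perp -16.8
tcp u,l,z [ 2.4  2.2 61.5] force [-0.4 -0.3 -0.5] t 27.6833
x [-0.18  -0.085 -0.98 ] jaw az 114.5
```

drive_tool([
  [0, [-0.0008, 0.002, 0], 0],
  [0, [0, 0, -0.003], 0],
  [0, [0, 0, -0.003], 0],
  [0, [0, 0, -0.003], 0],
  [0, [-0.002, -0.001, -0.002], 0],
  [0, [-0.004, -0.0018, -0.003], 0],
  [0, [-0.004, -0.0018, -0.003], 0],
  [0, [-0.004, -0.0018, -0.003], 0],
  [0, [-0.004, -0.0018, -0.003], 0],
  [0, [0, 0, 0], 0],
])

```text
t: 28.52
ee_pos: [0.5884, 0.0281, 0.1836]
tool_rot: [0.328, -0.562, 0.434, 0.623]
force: [0.2, 1.2, 0.4]
gripper_width: 0.0279
```

```bash
python3 capfit.py 1
```

```text
top 250 side 723 cost 1383.9007019457326 centre u,l,z mm [ 7.4  1.1 22.8] tilt 13.9 roll -0.3 along 23.5 perp -5.0
tcp u,l,z [13.6  0.5 43.5] force [ 3.1  0.9 -1.1] t 28.6167
x [-0.154 -0.079 -0.985] jaw az 114.6
```

drive_tool([
  [0, [-0.004, -0.0018, -0.002], 0],
  [0, [-0.004, -0.0018, -0.002], 0],
  [0, [-0.004, -0.0018, -0.003], 0],
  [0, [-0.003, -0.0018, -0.003], 0],
  [0, [-0.003, -0.0015, -0.003], 0],
  [0, [0, 0, 0], 0],
  [0, [0, 0, 0], 0],
  [0, [0, 0, 0], 0],
  [0, [0, 0, 0], 0],
  [0, [0, 0, 0], 0],
])

```text
t: 29.45
ee_pos: [0.5793, 0.0237, 0.175]
tool_rot: [0.335, -0.569, 0.427, 0.618]
force: [1.1, 2.4, 1.4]
gripper_width: 0.0281
```

```bash
python3 capfit.py 1
```

```text
top 31 side 653 cost 1080.890426476833 centre u,l,z mm [10.4  1.3 15.8] tilt 26.7 roll -0.3 along 18.9 perp 1.1
tcp u,l,z [23.5  0.8 35. ] force [1.7 2.4 2. ] t 29.55
x [-0.129 -0.071 -0.989] jaw az 114.7
```

drive_tool([
  [0, [-0.001, -0.0005, -0.004], 0],
  [0, [-0.001, -0.0005, -0.004], 0],
  [0, [0, 0, -0.004], 0],
  [0, [0.001, 0.0005, -0.004], 0],
  [0, [0.0018, 0.0008, -0.0035], 0],
  [0, [0.0018, 0.0008, -0.0035], 0],
  [0, [0.0018, 0.0008, -0.0035], 0],
  [0, [0.0018, 0.0008, -0.0035], 0],
  [0, [0.0018, 0.0008, -0.0035], 0],
  [0, [0.0018, 0.0008, -0.0035], 0],
])

```text
t: 30.38
ee_pos: [0.582, 0.0243, 0.164]
tool_rot: [0.328, -0.565, 0.433, 0.621]
force: [-14.8, -0.2, 25.0]
gripper_width: 0.0283
```

```bash
python3 capfit.py 1
```

```text
top 66 side 630 cost 1227.4241631551356 centre u,l,z mm [5.7 1.5 5.9] tilt 29.9 roll -0.6 along 8.0 perp 2.0
tcp u,l,z [20.8  1.3 24. ] force [-14.2  -0.2  25.7] t 30.4833
x [-0.146 -0.082 -0.986] jaw az 114.7
```

Along = 8.0 mm: home. One firmer push, then release and lift clear.

drive_tool([
  [0, [0.003, 0.0013, -0.006], 0],
  [0, [0.003, 0.0013, -0.006], 0],
  [0, [0.003, 0.0013, -0.006], 0],
  [0, [0, 0, 0], 0],
  [0.6, [0, 0, 0], 0],
  [0.6, [0, 0, 0], 0],
  [0.6, [0, 0, 0], 0],
  [0.6, [0, 0, 0.01], 0],
  [0.6, [0, 0, 0.02], 0],
  [0.6, [0, 0, 0.03], 0],
])

```text
t: 31.32
ee_pos: [0.5757, 0.0237, 0.215]
tool_rot: [0.317, -0.553, 0.443, 0.63]
force: [0.7, -0.3, -0.3]
gripper_width: 0.0512
```

drive_tool([
  [0.6, [-0.01, 0, 0.03], 0],
  [0.6, [-0.02, 0.01, 0.03], 0],
  [0.6, [-0.03, 0.02, 0.02], 0],
  [0.6, [-0.03, 0.02, 0], 0],
  [0.6, [-0.03, 0.02, 0], 0],
  [0.6, [-0.02, 0.02, 0], 0],
  [0.6, [0, 0, 0], 0],
  [0.6, [0, 0, 0], 0],
  [0.6, [0, 0, 0], 0],
  [0.6, [0, 0, 0], 0],
])

```text
t: 32.15
ee_pos: [0.43, 0.1125, 0.3042]
tool_rot: [0.318, -0.553, 0.446, 0.628]
force: [0.5, -0.6, -0.1]
gripper_width: 0.051
```

```bash
python3 capfit.py 1; python3 capfit.py 2
python3 - <<'E'
from h import *
save(load('side')['color'],'end.png')
E
```

```text
top 990 side 765 cost 900.6834613113431 centre u,l,z mm [6.1 0.9 5.3] tilt 30.5 roll -0.6 along 7.6 perp 2.6
tcp u,l,z [ 123.8 -140.8  164. ] force [-0.4 -0.3 -0.5] t 32.25
x [-0.186 -0.094 -0.978] jaw az 114.3
top 1020 side 1207 cost 1242.177487898265 centre u,l,z mm [5.3 0.5 6. ] tilt 30.4 roll -1.1 along 7.9 perp 1.6
tcp u,l,z [ 275.  -248.3  163.9] force [-0.1 -0.1 -0.9] t 32.35
x [-0.186 -0.094 -0.978] jaw az 114.3
```

View pics/end.png

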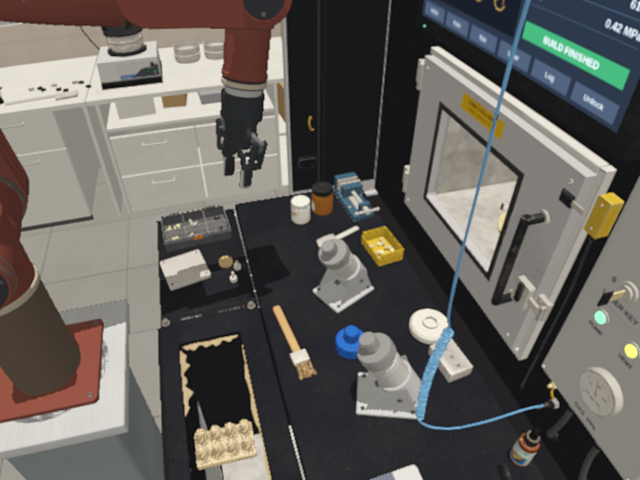

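The final side view shows both caps seated on their canisters, at about (335,252) and (377,350). The jar, scoop, brush and blue look-alike are where they were, and the arm is clear.

```bash
python3 -c "
from station import ctrl
print(ctrl.job_done())"
```

```text
the job is handed in; nothing more can be done
None
```

Both canisters are closed, each with the cap that fits it, and I handed the job in at about 32 s.

- **Finding the match:** I tried the cap nearest canister 1 there first. It stopped with its centre about 22 mm beyond the rim under roughly 50 N, so it was the narrow one. It then went home on canister 2. The other cap went home on canister 1.
- **Last depth fits, after release:** The cap centres sit 7.6 mm (canister 1) and 7.9 mm (canister 2) beyond the rim, against a nominal 8 mm. Both lean 30.5°, close to the canisters' 30°.
- **Readings that disagree:** The fits put the cap centres 2.6 mm (canister 1) and 1.6 mm (canister 2) off my measured axes in the lean direction. That is more than the 1.25 mm of play, and I take it as calibration or fit error because the depth and tilt agree.
- **Forces and bystanders:** The largest tool force I read was about 53 N. Force during the final short pushes was not read. In the last side picture the jar, scoop and brush look unmoved, judged by eye, and the arm is clear.

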